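Test the night-light houses in order

ROBOT

A 7-joint arm with a two-finger parallel gripper is mounted at the origin on the work surface. World frame = base frame: x ahead of the robot, y to its left, z up, the work surface at z = 0. Lengths are in mm, angles in rad, forces in N, time in s.
With the tool pointing down it reaches from about 400 to 925 mm from the base axis. Payload 4.1 kg.
Tool frame: the origin (TCP) lies on the centre line of the jaws, within the pads' length; the fingertips stand 25 mm ahead of it and the grasp point (between the pads) lies 6 mm ahead of it; z points along the fingers, y is the line along which they close (so a half turn about z gives the same grasp; the last joint's range is limited). The gripper opens to 85 mm and grips with 20 to 120 N. Pads are 22 mm wide; open, the fingers measure 114 mm over their backs; the gripper's body (76 mm by 85 mm) begins 54 mm behind the grasp point. The pads swing forward as they close: fully open they stand 13 mm farther back than shut.
Start: joints at [1.224, 0.398, 0.045, 1.537, -0.019, 1.207, -0.051], TCP at [159.462, -630.168, 256.347] pointing down, gripper open.
Joint ranges: [-2.82, 2.82], [-0.49, 2.23], [-1.37, 1.46], [0, 2.46], [-1.36, 4.5], [0.23, 2], [-2.94, 2.94]. Speed limits (rad/s): [2.57, 2.57, 3.14, 3.14, 3.14, 3.14, 3.14].

INTERFACE

Orientations are given as a rotation vector (axis times angle).
In Python, from plant import r gives the robot as it stands.
- The arm moves only by the shell command python3 -m jog 'ROWS' [FORCE]. ROWS is JSON, a list of rows, each a list of 7 numbers: the turn, a rotation vector about the tool's x, y, z in degrees, then the shift along the tool's x, y, z in m, then the closure, from 0 (fully open) to 1 (shut). A call has 1 to 12 rows; each row is the pose to reach, as a shift and turn from the pose commanded when the call began, along the tool's axes at that moment; what a row does not reach only later rows make up. A row lasts 1/8 s, in which the tool goes at most 62.5 mm and 10.7 degrees, less where a joint would pass 70% of its speed; a pose out of reach is approached as far as the arm can. A call with a gripper value outside its range is refused whole. The fingers move at their own pace and stop on an object; FORCE is the grip in N (left out, the last holds). Time passes only in rows, so rows that repeat a pose let the fingers close. It gives the time, the measured TCP pose, the force, the opening and the grip force at its end, in the units of the state.
- r.read_state(): the state, without advancing time (a new reading comes with each control period).
- r.get_image(name): name is "scene" or "top"; returns (picture, depth): 400x640x3 uint8, red, green, blue; 400x640 float32, mm along the optical axis (not along the pixel's ray), 0 where there is no reading.
- r.camera_model(name): a dict with "vfov" (degrees; the focal length in pixels is half the picture's height over the tangent of half this angle, whatever the lens; pixels are square), "cx", "cy" (the principal point, pixels), "k1" (the pictures are not rectified: a ray, as slopes to the right and down, at radius r is drawn at 1 + k1 r^2 times it, then the intrinsics apply), "origin" and "attitude" of the camera in the world. Camera axes: x right, y up, looking along -z (the intrinsics and any distortion apply to the point x, -y, -z); pixel columns grow to the right and rows downward; lengths in mm; the calibration is good to about 2 mm. A picture is of the moment at which its call begins. camera_model takes no time and is no camera call.
- r.hand_in(): hands the job in; it is judged then, once.
Trained networks look in the newest picture that a camera, given by its name, has taken for a name from the list of things; names that differ only in an ending like _2 or _b are one class to them, and where a whole thing is asked for, a point or a joint stands for the part that bears it (a point fixed in the world has none). Each returns a list of dicts, best first, with "conf" (0 to 1); they miss things now and then, are a little off and sometimes report something else, mostly with a low value. They report only what shows in the picture. A call takes as long as a camera call. They do not tell look-alikes from the thing itself.
- r.spot_in(camera, query): "bbox" ([left, top, right, bottom] in pixels, round what is visible of it).
- r.silhouettes(camera, query): "mask" (400x640 bool, what is visible of it) and "bbox" ([left, top, right, bottom] in pixels, round what is visible of it).
The state is a dict: "t": time; "qpos": joint angles; "qvel": joint speeds; "joint_efforts": joint torques, N m; "position": TCP position; "tool_rot": TCP orientation; "wrist_force": force on the tool from outside, world axes, zero at the start; "moment": the same for the moment, N m; "grip_width": finger opening in mm; "gripper_force": force on a finger pad.
Only numpy, scipy, OpenCV 4.12 (cv2) and the standard library are available. Lean on these libraries where they do the work, as an engineer would, in place of code of your own. Each camera call takes 0.05 s, during which the arm holds its last target. There are 200 camera calls.

TASK

Test the finished night lights by pushing each painted house down into its log slice with the fingertips, by at least 4 mm so that it stays down: first the red roof, then the blue, then the yellow. Push lightly, straight down on the ridge (it needs only about 5 N), and do not pick up, tip or shove the log slices. Leave the house with the unpainted roof and everything else on the bench alone.

Things in the scene. Friction and masses are not known exactly. Their poses are not given: they have to be found in the camera images.
- red_ridge (a point): Middle of the flat ridge cap on top of the night-light house with the red painted roof; this is the spot to push. The cap is 18 mm (x) by 54 mm (y), the roof slopes away on both sides. The house is 42 x 50 mm and 54 mm tall, with a dark 16 mm band round its foot, and is the push-switch of the light. z is up; the ridge runs along y. At the start the ridge is 87 to 88 mm above the bench.
- red_house (a joint): How far the house with the red painted roof has been pushed down into its log slice, in m: 0 is fully up (starts between 0 and 0.001), 0.016 is fully down on its stop. It starts to move at about 2.5 N; the push grows with depth, about 4 N at 3 mm, 5 N at 5 mm, 6 N at 7 mm, 10 N at the stop. It stays at the depth where it is left, except that one pushed deeper than 7 mm eases back up to about 7 mm when let go.
- red_slice: Loose round slice of log with bark, 104 mm across and 34 mm thick, 0.32 kg, that carries the house with the red painted roof at its centre. Origin at the centre of its underside, z up.
- blue_ridge (a point): Middle of the flat ridge cap on top of the night-light house with the blue painted roof; this is the spot to push. The cap is 18 mm (x) by 54 mm (y), the roof slopes away on both sides. The house is 42 x 50 mm and 54 mm tall, with a dark 16 mm band round its foot, and is the push-switch of the light. z is up; the ridge runs along y. At the start the ridge is 81 to 82 mm above the bench.
- blue_house (a joint): How far the house with the blue painted roof has been pushed down into its log slice, in m: 0 is fully up (starts between 0 and 0.001), 0.016 is fully down on its stop. It starts to move at about 2.5 N; the push grows with depth, about 4 N at 3 mm, 5 N at 5 mm, 6 N at 7 mm, 10 N at the stop. It stays at the depth where it is left, except that one pushed deeper than 7 mm eases back up to about 7 mm when let go.
- blue_slice: Loose round slice of log with bark, 104 mm across and 28 mm thick, 0.32 kg, that carries the house with the blue painted roof at its centre. Origin at the centre of its underside, z up.
- yellow_ridge (a point): Middle of the flat ridge cap on top of the night-light house with the yellow painted roof; this is the spot to push. The cap is 18 mm (x) by 54 mm (y), the roof slopes away on both sides. The house is 42 x 50 mm and 54 mm tall, with a dark 16 mm band round its foot, and is the push-switch of the light. z is up; the ridge runs along y. At the start the ridge is 93 to 94 mm above the bench.
- yellow_house (a joint): How far the house with the yellow painted roof has been pushed down into its log slice, in m: 0 is fully up (starts between 0 and 0.001), 0.016 is fully down on its stop. It starts to move at about 2.5 N; the push grows with depth, about 4 N at 3 mm, 5 N at 5 mm, 6 N at 7 mm, 10 N at the stop. It stays at the depth where it is left, except that one pushed deeper than 7 mm eases back up to about 7 mm when let go.
- yellow_slice: Loose round slice of log with bark, 104 mm across and 40 mm thick, 0.32 kg, that carries the house with the yellow painted roof at its centre. Origin at the centre of its underside, z up.
- plain_ridge (a point): Middle of the flat ridge cap on top of the night-light house with the unpainted bare-wood roof; this house is to be left alone. The cap is 18 mm (x) by 54 mm (y), the roof slopes away on both sides. The house is 42 x 50 mm and 54 mm tall, with a dark 16 mm band round its foot, and is the push-switch of the light. z is up; the ridge runs along y. At the start the ridge is 87 to 88 mm above the bench.
- plain_house (a joint): How far the house with the unpainted bare-wood roof has been pushed down into its log slice, in m: 0 is fully up (starts between 0 and 0.001), 0.016 is fully down on its stop. It starts to move at about 2.5 N; the push grows with depth, about 4 N at 3 mm, 5 N at 5 mm, 6 N at 7 mm, 10 N at the stop. It stays at the depth where it is left, except that one pushed deeper than 7 mm eases back up to about 7 mm when let go.
- plain_slice: Loose round slice of log with bark, 104 mm across and 34 mm thick, 0.32 kg, that carries the house with the unpainted bare-wood roof at its centre. Origin at the centre of its underside, z up.
- offcut: Loose brown wood offcut, 85 x 50 x 28 mm, bystander. Origin at the centre of its underside.
- mallet: Loose wooden mallet lying flat, handle to -x, about 300 mm long, head 140 mm wide and 60 mm high, bystander. Origin under the handle's front part, on the bench.
- glue: Loose white glue bottle with a green label and a black cap, 58 mm across, 140 mm tall, bystander. Origin at the centre of its underside.
- screwdriver: Loose screwdriver with an orange handle lying on the bench, bystander.
- brush: Loose brush with a wooden handle lying on the bench, bystander.
- pencil_mug: Loose blue ceramic mug, 76 mm across, 90 mm tall, at the back of the bench, bystander. Origin at the centre of its underside.
Mind the look-alikes: they are no part of the job. Leave any purple look-alike of the red_slice alone. What is shaped like the blue_slice but pink is not meant.

How it is judged (in metres and radians):
On the way, in this order (a step that is already met when the one before it is completed fails the run):
1. The red-roofed house is pushed down (value of joint red_house above 0.0035 m), for 0.1 s.
2. The blue-roofed house is pushed down (value of joint blue_house above 0.0035 m), for 0.1 s.
3. The yellow-roofed house is pushed down (value of joint yellow_house above 0.0035 m), for 0.1 s.
At the end, for the whole second after the job is handed in: The red, blue and yellow houses are each down by more than 3.5 mm and the unpainted one by less than 2.5 mm; all four slices lie flat at rest on the bench within 20 mm of where they began, and so do the bystanders (within 20 mm) (value of joint each of red_house, blue_house, yellow_house above 0.0035 m and value of joint plain_house below 0.0025 m and angle between each of red_slice, blue_slice, yellow_slice, plain_slice's own z axis and vertical below 0.1 rad and height (world z) of each of red_slice, blue_slice, yellow_slice, plain_slice below 0.005 m and distance of each of red_slice, blue_slice, yellow_slice, plain_slice, offcut, mallet, glue, screwdriver, brush, pencil_mug from where it was at the start of the episode below 0.02 m and linear speed of each of red_slice, blue_slice, yellow_slice, plain_slice below 0.02 m/s); the robot touches nothing.
It fails at once if The blue house is pushed down before the red one, or the yellow before the blue ((value of joint blue_house above 0.0025 m and value of joint red_house below 0.003 m) or (value of joint yellow_house above 0.0025 m and value of joint blue_house below 0.003 m)).
It fails at once if The unpainted house is pushed down (value of joint plain_house above 0.0025 m).
It fails at once if A house or slice is pushed hard (over 20 N) (contact force between any of the arm, the fingers and red_slice above 20 N or contact force between any of the arm, the fingers and blue_slice above 20 N or contact force between any of the arm, the fingers and yellow_slice above 20 N or contact force between any of the arm, the fingers and plain_slice above 20 N).
It fails at once if A log slice is lifted, tipped or shoved by more than 20 mm (not (angle between each of red_slice, blue_slice, yellow_slice, plain_slice's own z axis and vertical below 0.15 rad and height (world z) of each of red_slice, blue_slice, yellow_slice, plain_slice below 0.005 m and distance of each of red_slice, blue_slice, yellow_slice, plain_slice from where it was at the start of the episode below 0.02 m)).
It fails at once if Another thing on the bench is moved by more than 20 mm (distance of any of offcut, mallet, glue, screwdriver, brush, pencil_mug from where it was at the start of the episode above 0.02 m).
It also fails if it takes over 48 s, if anything falls off the work surface, if the arm or the gripper's body presses on something with over 40 N, if the wrist force passes 120 N, or if a joint passes its speed limit or range.

## Working session

There is one attempt and no reset: what is moved stays moved. The work goes in short steps, Python scripts to look and compute and a shell command to move; the robot and the scene stay as the last step left them, time stands still between calls to the robot, and variables do not carry over. Pictures are saved under pics/ and viewed, at most 10 in all, crops included, and the job is handed in when it is done.

```bash
mkdir -p pics; cat > h.py <<'E'
import numpy as np,cv2
from plant import r
from scipy.spatial.transform import Rotation as R
def att(a):
    a=np.array(a,float)
    return a if a.shape==(3,3) else (R.from_rotvec(a).as_matrix() if a.size==3 else None)
def cloud(name,depth):
    m=r.camera_model(name); f=200/np.tan(np.radians(m['vfov'])/2)
    v,u=np.mgrid[0:400,0:640].astype(float)
    K=np.array([[f,0,m['cx']],[0,f,m['cy']],[0,0,1]])
    # invert radial k1
    xd=(u-m['cx'])/f; yd=(v-m['cy'])/f; x,y=xd.copy(),yd.copy()
    for _ in range(20):
        s=1+m['k1']*(x*x+y*y); x,y=xd/s,yd/s
    P=np.stack([x*depth,-y*depth,-depth],-1)
    W=P@att(m['attitude']).T+np.array(m['origin']); W[depth<=0]=np.nan
    return W
E
python3 - <<'E'
from h import *
for n in('top','scene'):
    m=r.camera_model(n);print(n,m)
    im,d=r.get_image(n);np.save(f'{n}_d.npy',d);np.save(f'{n}_i.npy',im)
    cv2.imwrite(f'pics/{n}.png',im[...,::-1])
s=r.read_state();print(s['t'],s['position'],s['tool_rot'],s['wrist_force'])
for q in('red_ridge','blue_ridge','yellow_ridge','plain_ridge'):
    for c in('top','scene'):print(q,c,[(np.round(x['bbox']).tolist(),round(x['conf'],2)) for x in r.spot_in(c,q)])
E
```

```text
top {'vfov': 45.94192935323554, 'cx': 315.42084691982575, 'cy': 199.3789385119625, 'k1': -0.0859045818546992, 'origin': array([ 357.94606498,   26.05841685, 1605.82899801]), 'attitude': array([ 0.09015908, -0.08685833, -1.55152069])}
scene {'vfov': 49.579895649420166, 'cx': 318.19839516349504, 'cy': 195.7535077806988, 'k1': -0.04901558597620433, 'origin': array([1563.55367512,  218.942216  , 1125.8402158 ]), 'attitude': array([0.57583684, 0.67511696, 1.64457859])}
0.1 [ 159.31806559 -629.6237183   255.34117042] [-3.11574058e+00 -3.88165737e-01  5.01262805e-04] [ 0.42684671  0.73155896 -0.12967042]
red_ridge top [([400.0, 267.0, 423.0, 286.0], 0.79), ([384.0, 216.0, 398.0, 238.0], 0.52)]
red_ridge scene [([243.0, 164.0, 261.0, 180.0], 0.58), ([238.0, 137.0, 252.0, 153.0], 0.45)]
blue_ridge top [([362.0, 159.0, 381.0, 178.0], 0.86), ([317.0, 170.0, 336.0, 191.0], 0.67)]
blue_ridge scene [([291.0, 200.0, 309.0, 224.0], 0.8), ([245.0, 210.0, 259.0, 225.0], 0.78), ([196.0, 190.0, 221.0, 225.0], 0.48)]
yellow_ridge top [([237.0, 213.0, 260.0, 232.0], 0.69), ([358.0, 154.0, 388.0, 189.0], 0.66)]
yellow_ridge scene [([368.0, 178.0, 386.0, 200.0], 0.63), ([242.0, 165.0, 262.0, 180.0], 0.6)]
plain_ridge top [([274.0, 166.0, 289.0, 184.0], 0.66)]
plain_ridge scene [([333.0, 213.0, 352.0, 232.0], 0.77), ([242.0, 210.0, 262.0, 226.0], 0.24)]
```

View pics/top.png

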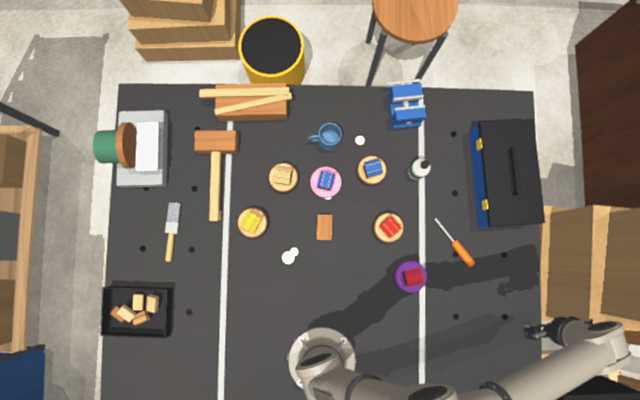

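View pics/scene.png

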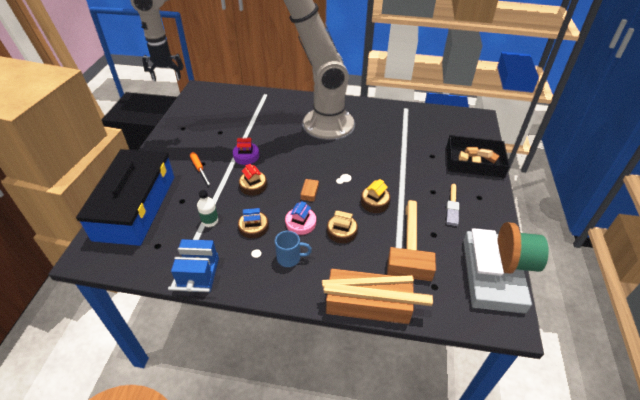

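The top view shows red-like houses at (389,227) on bark and at (411,277) on the purple slice. Blue-like houses are at (372,169) on bark and (326,181) on the pink slice. Yellow is at (252,222) and plain at (284,177). I choose the bark slices at (389,227), (372,169) and (252,222). Next I measure the ridges and check the choice in a close crop.

```bash
python3 - <<'E'
from h import *
im=np.load('top_i.npy');d=np.load('top_d.npy');W=cloud('top',d)
bench=W[240:300,330:380,2];print('bench z',np.nanmedian(bench))
for n,(u,v),h in(('red',(389,227),87.5),('blue',(372,169),81.5),('yellow',(252,222),93.5),('plain',(284,177),87.5)):
    p=W[v-22:v+22,u-22:u+22].reshape(-1,3); p=p[~np.isnan(p).any(1)]
    top=np.percentile(p[:,2],99)
    c=p[p[:,2]>h-6]; c=c[np.hypot(*(c[:,:2]-np.median(c[:,:2],0)).T)<40]
    sl=p[(p[:,2]>h-63)&(p[:,2]<h-46)]
    (sx,sy),rr=cv2.minEnclosingCircle(sl[:,:2].astype(np.float32)) if len(sl) else ((0,0),0)
    rect=cv2.minAreaRect(c[:,:2].astype(np.float32))
    e,V=np.linalg.eigh(np.cov(c[:,:2].T))
    print(n,'top',round(top,1),'n',len(c),'mean',c.mean(0).round(1),'rect',np.round(rect[0],1),np.round(rect[1],1),'axis deg',np.degrees(np.arctan2(V[1,1],V[0,1])).round(0),'slice',round(sx),round(sy),round(rr))
cv2.imwrite('pics/crop.png',cv2.resize(im[140:300,220:440,::-1],None,fx=3.6,fy=3.6,interpolation=cv2.INTER_CUBIC))
T=R.from_rotvec(r.read_state()['tool_rot']).as_matrix();print(T.round(3))
E
```

```text
bench z -0.89417864468669
red top 88.4 n 101 mean [ 446.1 -215.2   86. ] rect [ 444.9 -212.7] [53.3 31.4] axis deg -140.0 slice 447 -216 52
blue top 84.2 n 104 mean [ 642.7 -159.    81. ] rect [ 639.8 -159.9] [35.8 52.4] axis deg 106.0 slice 643 -158 52
yellow top 95.7 n 113 mean [455.2 241.4  92.7] rect [454.5 242. ] [28.3 53.1] axis deg 152.0 slice 455 241 52
plain top 89.7 n 106 mean [610.4 141.   86.9] rect [608.9 142.6] [53.9 30.6] axis deg 78.0 slice 611 142 52
[[ 0.969  0.245  0.   ]
 [ 0.245 -0.969 -0.   ]
 [-0.     0.    -1.   ]]
```

View pics/crop.png

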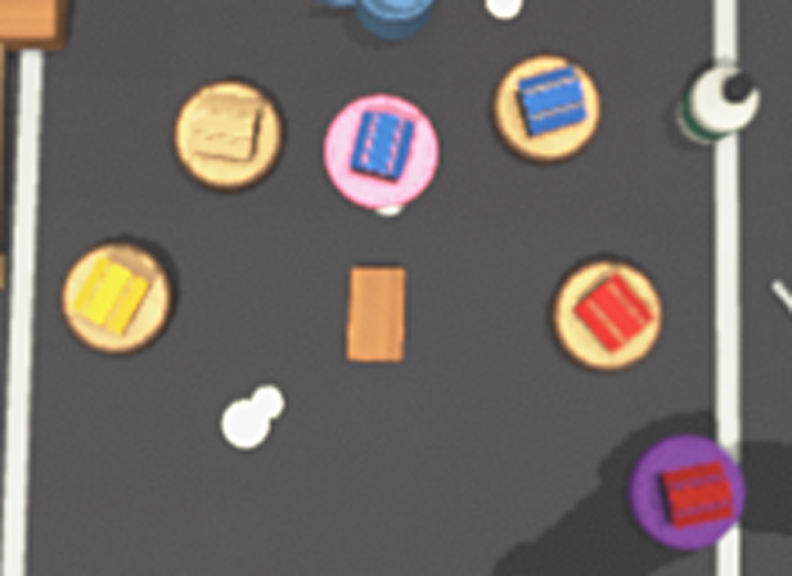

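The crop confirms it: the red, blue and yellow roofs I want sit on tan bark slices, and the purple and pink slices are look-alikes. Slice centres, roof centroids and heights agree. Moving high with the gripper shut to above red.

```bash
python3 -m jog '[[0,0,0,0.38,-0.331,0,1],[0,0,0,0.38,-0.331,0,1],[0,0,0,0.38,-0.331,0,1],[0,0,0,0.38,-0.331,0,1],[0,0,0,0.38,-0.331,0,1],[0,0,0,0.38,-0.331,0,1],[0,0,0,0.38,-0.331,0,1],[0,0,0,0.38,-0.331,0,1],[0,0,0,0.38,-0.331,0,1],[0,0,0,0.38,-0.331,0,1],[0,0,0,0.38,-0.331,0,1],[0,0,0,0.38,-0.331,0,1]]' 20
cat > go.py <<'E'
from h import *
import sys
s=r.read_state();T=R.from_rotvec(s['tool_rot']).as_matrix()
print(s['t'],s['position'].round(1),s['wrist_force'].round(2),s['grip_width'],'tilt',np.degrees(np.arccos(-T[2,2])).round(2))
if len(sys.argv)>1: print('tool shift mm',(T.T@(np.array(eval(sys.argv[1]))-s['position'])).round(1))
E
python3 go.py '[446.5,-215.5,125]'
```

```text
t: 2.0
position: [445.8, -217.5, 256.2]
tool_rot: [3.118, 0.384, -0.001]
wrist_force: [-0.8, -0.9, 0.7]
grip_width: -0.3
gripper_force: 0.0
2.0 [ 445.8 -217.5  256.2] [-0.81 -0.86  0.71] -0.2962252507345248 tilt 0.03
tool shift mm [  1.2  -1.8 131.2]
```

```bash
python3 -m jog '[[0,0,0,0.001,-0.002,0.05,1],[0,0,0,0.001,-0.002,0.09,1],[0,0,0,0.001,-0.002,0.12,1],[0,0,0,0.001,-0.002,0.132,1],[0,0,0,0.001,-0.002,0.134,1],[0,0,0,0.001,-0.002,0.134,1],[0,0,0,0.001,-0.002,0.134,1]]'; python3 go.py
```

```text
t: 2.88
position: [448.0, -214.3, 123.5]
tool_rot: [3.116, 0.388, 0.003]
wrist_force: [-0.2, -0.2, 0.2]
grip_width: 0.1
gripper_force: 0.0
2.875 [ 448.  -214.3  123.5] [-0.16 -0.21  0.18] 0.10385701042738613 tilt 0.14
```

```bash
python3 -m jog '[[0,0,0,0,0,0.006,1],[0,0,0,0,0,0.009,1],[0,0,0,0,0,0.011,1],[0,0,0,0,0,0.013,1],[0,0,0,0,0,0.014,1],[0,0,0,0,0,0.014,1],[0,0,0,0,0,0.014,1]]'; python3 go.py
```

```text
t: 3.75
position: [447.0, -213.8, 108.3]
tool_rot: [-3.117, -0.388, 0.0]
wrist_force: [-2.4, 0.4, 4.4]
grip_width: 0.2
gripper_force: 2.0
3.75 [ 447.  -213.8  108.3] [-2.41  0.39  4.4 ] 0.15038850635006262 tilt 0.02
```

```bash
python3 -m jog '[[0,0,0,0,0,0.001,1],[0,0,0,0,0,0.002,1],[0,0,0,0,0,0.003,1],[0,0,0,0,0,0.003,1],[0,0,0,0,0,0.003,1]]'; python3 go.py; python3 go.py
```

```text
t: 4.38
position: [447.0, -213.8, 105.4]
tool_rot: [-3.118, -0.388, 0.001]
wrist_force: [-1.6, 1.1, 5.1]
grip_width: -0.4
gripper_force: 2.5
4.375 [ 447.  -213.8  105.4] [-1.59  1.07  5.11] -0.3714884745807514 tilt 0.02
4.375 [ 447.  -213.8  105.4] [-1.59  1.07  5.11] -0.3714884745807514 tilt 0.02
```

```bash
python3 -m jog '[[0,0,0,0,0,0.001,1],[0,0,0,0,0,0.001,1],[0,0,0,0,0,-0.005,1],[0,0,0,0,0,-0.03,1],[0,0,0,0,0,-0.09,1],[0,0,0,0,0,-0.13,1],[0,0,0,0,0,-0.13,1],[0,0,0,0,0,-0.13,1]]'; python3 go.py '[643,-158.5,240]'
```

```text
t: 5.38
position: [446.8, -213.8, 234.8]
tool_rot: [3.117, 0.388, -0.001]
wrist_force: [-0.2, 0.8, -1.0]
grip_width: -0.1
gripper_force: 0.0
5.375 [ 446.8 -213.8  234.8] [-0.2   0.83 -1.02] -0.10043092827078141 tilt 0.02
tool shift mm [203.8  -5.5  -5.3]
```

```bash
python3 -m jog '[[0,0,0,0.204,-0.0055,-0.005,1],[0,0,0,0.204,-0.0055,-0.005,1],[0,0,0,0.204,-0.0055,-0.005,1],[0,0,0,0.204,-0.0055,-0.005,1],[0,0,0,0.204,-0.0055,-0.005,1],[0,0,0,0.204,-0.0055,-0.005,1],[0,0,0,0.204,-0.0055,-0.005,1]]'; python3 go.py '[643,-158.5,118]'
cat > chk.py <<'E'
from h import *
import sys
d0=np.load('top_d.npy');s0=np.load('scene_d.npy')
W0=cloud('top',d0); im,d=r.get_image('top'); W=cloud('top',d)
cv2.imwrite(f'pics/{sys.argv[1]}.png',im[...,::-1])
for n,(u,v),h in(('red',(389,227),87.5),('blue',(372,169),81.5),('yellow',(252,222),93.5),('plain',(284,177),87.5)):
    sl=np.s_[v-22:v+22,u-22:u+22]; a=W0[sl].reshape(-1,3);b=W[sl].reshape(-1,3)
    m=(a[:,2]>h-4)
    dz=(b-a)[m,2]; print(n,m.sum(),'dz median',np.nanmedian(dz).round(2))
    p=b[(b[:,2]>h-63)&(b[:,2]<h-46)&~np.isnan(b).any(1)]
    if len(p): print('   slice',np.round(cv2.minEnclosingCircle(p[:,:2].astype(np.float32))[0],1))
E
python3 chk.py a1
```

```text
t: 6.25
position: [642.3, -159.6, 240.1]
tool_rot: [3.117, 0.386, -0.002]
wrist_force: [-0.4, -0.1, 0.2]
grip_width: 0.3
gripper_force: 0.0
6.25 [ 642.3 -159.6  240.1] [-0.41 -0.12  0.22] 0.25720076404240666 tilt 0.07
tool shift mm [  1.1  -0.9 122.1]
red 76 dz median 589.57
   slice [ 447.9 -185.7]
blue 88 dz median -1.83
   slice [ 639.9 -153.1]
yellow 87 dz median -1.7
   slice [454.9 241.3]
plain 88 dz median 0.13
   slice [610.9 142.3]
```

```bash
cat > chk2.py <<'E'
from h import *
W0=cloud('scene',np.load('scene_d.npy')); _,d=r.get_image('scene'); W=cloud('scene',d)
for n,c,h in(('red',(446.5,-215.5),87.5),('blue',(643,-158.5),81.5),('yellow',(455,241.5),93.5),('plain',(611,142),87.5)):
    o=[]
    for w in(W0,W):
        q=w[(np.hypot(w[...,0]-c[0],w[...,1]-c[1])<30)&(w[...,2]>h-16)&(w[...,2]<h+8)]
        z=np.sort(q[:,2]); o.append((len(z),*(np.percentile(z,[70,80,90,95]).round(1) if len(z) else ())))
    print(n,*o)
E
python3 chk2.py
```

```text
red (132, np.float64(85.6), np.float64(87.1), np.float64(88.8), np.float64(89.6)) (25, np.float64(80.6), np.float64(81.8), np.float64(82.7), np.float64(83.0))
blue (168, np.float64(79.8), np.float64(81.0), np.float64(82.9), np.float64(84.0)) (162, np.float64(79.4), np.float64(80.7), np.float64(82.7), np.float64(83.6))
yellow (138, np.float64(91.6), np.float64(93.4), np.float64(94.3), np.float64(95.2)) (146, np.float64(90.7), np.float64(92.7), np.float64(94.2), np.float64(95.4))
plain (164, np.float64(86.3), np.float64(87.8), np.float64(89.2), np.float64(90.1)) (165, np.float64(86.0), np.float64(87.3), np.float64(88.4), np.float64(88.9))
```

Red is down by about 6 mm. Now blue.

```bash
python3 -m jog '[[0,0,0,0.001,-0.001,0.05,1],[0,0,0,0.001,-0.001,0.09,1],[0,0,0,0.001,-0.001,0.115,1],[0,0,0,0.001,-0.001,0.125,1],[0,0,0,0.001,-0.001,0.128,1],[0,0,0,0.001,-0.001,0.131,1],[0,0,0,0.001,-0.001,0.133,1],[0,0,0,0.001,-0.001,0.135,1],[0,0,0,0.001,-0.001,0.137,1],[0,0,0,0.001,-0.001,0.137,1],[0,0,0,0.001,-0.001,0.137,1]]'; python3 go.py '[643,-158.5,99]'
```

```text
t: 7.72
position: [644.8, -157.4, 103.9]
tool_rot: [3.117, 0.388, 0.002]
wrist_force: [-0.4, -0.4, 5.4]
grip_width: 0.3
gripper_force: 2.0
7.725 [ 644.8 -157.4  103.9] [-0.45 -0.41  5.43] 0.306958859709908 tilt 0.07
tool shift mm [-2.   0.6  4.9]
```

```bash
python3 -m jog '[[0,0,0,0,0,0.001,1],[0,0,0,0,0,0.002,1],[0,0,0,0,0,0.003,1],[0,0,0,0,0,0.004,1],[0,0,0,0,0,0.004,1]]'; python3 go.py '[643,-158.5,99]'
```

```text
t: 8.35
position: [644.7, -157.4, 99.6]
tool_rot: [3.117, 0.388, 0.002]
wrist_force: [1.1, 0.1, 5.0]
grip_width: 0.1
gripper_force: 2.6
8.35 [ 644.7 -157.4   99.6] [1.12 0.15 5.04] 0.09877675638280568 tilt 0.07
tool shift mm [-2.   0.7  0.6]
```

```bash
python3 -m jog '[[0,0,0,0,0,0.001,1],[0,0,0,0,0,0.001,1],[0,0,0,0,0,-0.005,1],[0,0,0,0,0,-0.03,1],[0,0,0,0,0,-0.09,1],[0,0,0,0,0,-0.14,1],[0,0,0,0,0,-0.14,1],[0,0,0,0,0,-0.14,1]]'; python3 go.py '[455,241.5,240]'
```

```text
t: 9.35
position: [643.3, -157.2, 238.1]
tool_rot: [-3.117, -0.388, 0.004]
wrist_force: [-0.6, -0.5, -1.0]
grip_width: 0.1
gripper_force: 0.0
9.35 [ 643.3 -157.2  238.1] [-0.61 -0.5  -0.99] 0.07207141619804776 tilt 0.13
tool shift mm [ -84.7 -432.7   -1.4]
```

```bash
python3 -m jog '[[0,0,0,-0.085,-0.433,0,1],[0,0,0,-0.085,-0.433,0,1],[0,0,0,-0.085,-0.433,0,1],[0,0,0,-0.085,-0.433,0,1],[0,0,0,-0.085,-0.433,0,1],[0,0,0,-0.085,-0.433,0,1],[0,0,0,-0.085,-0.433,0,1],[0,0,0,-0.085,-0.433,0,1],[0,0,0,-0.085,-0.433,0,1],[0,0,0,-0.085,-0.433,0,1],[0,0,0,-0.085,-0.433,0,1]]'; python3 go.py '[455,241.5,112]'; python3 chk.py a2; python3 chk2.py
```

```text
t: 10.72
position: [456.3, 240.0, 238.8]
tool_rot: [3.117, 0.384, -0.001]
wrist_force: [-0.1, -0.0, -0.2]
grip_width: 0.0
gripper_force: 0.0
10.725 [456.3 240.  238.8] [-0.08 -0.04 -0.21] 0.015714575109985772 tilt 0.06
tool shift mm [ -0.8  -1.8 126.8]
red 76 dz median -7.97
   slice [ 447.2 -215.9]
blue 88 dz median -9.19
   slice [ 642.6 -159. ]
yellow 87 dz median 513.58
   slice [463.4 222.9]
plain 88 dz median -1.43
   slice [610.7 142.3]
red (132, np.float64(85.6), np.float64(87.1), np.float64(88.8), np.float64(89.6)) (81, np.float64(80.4), np.float64(81.4), np.float64(83.3), np.float64(83.9))
blue (168, np.float64(79.8), np.float64(81.0), np.float64(82.9), np.float64(84.0)) (106, np.float64(74.5), np.float64(75.3), np.float64(76.3), np.float64(77.1))
yellow (138, np.float64(91.6), np.float64(93.4), np.float64(94.3), np.float64(95.2)) (145, np.float64(91.5), np.float64(92.9), np.float64(94.3), np.float64(95.4))
plain (164, np.float64(86.3), np.float64(87.8), np.float64(89.2), np.float64(90.1)) (164, np.float64(86.3), np.float64(88.1), np.float64(89.2), np.float64(90.3))
```

Red and blue are down by 6 to 7 mm and no slice has moved. Now yellow, with contact expected at TCP z of about 118.5.

```bash
python3 -m jog '[[0,0,0,-0.001,-0.002,0.05,1],[0,0,0,-0.001,-0.002,0.085,1],[0,0,0,-0.001,-0.002,0.105,1],[0,0,0,-0.001,-0.002,0.113,1],[0,0,0,-0.001,-0.002,0.116,1],[0,0,0,-0.001,-0.002,0.119,1],[0,0,0,-0.001,-0.002,0.121,1],[0,0,0,-0.001,-0.002,0.123,1],[0,0,0,-0.001,-0.002,0.124,1],[0,0,0,-0.001,-0.002,0.124,1],[0,0,0,-0.001,-0.002,0.124,1]]'; python3 go.py '[455,241.5,111]'
```

```text
t: 12.2
position: [454.6, 243.5, 115.6]
tool_rot: [-3.117, -0.388, -0.002]
wrist_force: [0.1, 0.3, 4.0]
grip_width: -0.2
gripper_force: 2.1
12.2 [454.6 243.5 115.6] [0.12 0.34 4.01] -0.15646414266875766 tilt 0.06
tool shift mm [-0.1  2.1  4.6]
```

```bash
python3 -m jog '[[0,0,0,0,0,0.001,1],[0,0,0,0,0,0.002,1],[0,0,0,0,0,0.003,1],[0,0,0,0,0,0.004,1],[0,0,0,0,0,0.005,1],[0,0,0,0,0,0.005,1],[0,0,0,0,0,0.005,1]]'; python3 go.py
```

```text
t: 13.08
position: [454.6, 243.6, 110.5]
tool_rot: [-3.117, -0.388, -0.001]
wrist_force: [0.7, -0.4, 5.9]
grip_width: 0.2
gripper_force: 2.7
13.075 [454.6 243.6 110.5] [ 0.7  -0.38  5.91] 0.17909961837035637 tilt 0.05
```

```bash
python3 -m jog '[[0,0,0,0,0,-0.005,1],[0,0,0,0,0,-0.03,1],[0,0,0,0,0,-0.09,1],[0,0,0,0,0,-0.15,1],[0,0,0,0,0,-0.15,1],[0,0,0,-0.016,0.24,-0.15,1],[0,0,0,-0.016,0.24,-0.15,1],[0,0,0,-0.016,0.24,-0.15,1],[0,0,0,-0.016,0.24,-0.15,1],[0,0,0,-0.016,0.24,-0.15,1],[0,0,0,-0.016,0.24,-0.15,1],[0,0,0,-0.016,0.24,-0.15,1]]'; python3 chk.py a3; python3 chk2.py
```

```text
t: 14.58
position: [497.0, 8.6, 259.8]
tool_rot: [-3.116, -0.393, 0.002]
wrist_force: [-0.6, 0.6, 0.1]
grip_width: -0.0
gripper_force: 0.0
red 76 dz median -7.91
   slice [ 447.  -215.7]
blue 88 dz median -9.86
   slice [ 643.2 -158.4]
yellow 87 dz median -7.88
   slice [455.2 241.8]
plain 88 dz median -1.69
   slice [610.6 142.7]
red (132, np.float64(85.6), np.float64(87.1), np.float64(88.8), np.float64(89.6)) (83, np.float64(80.9), np.float64(81.3), np.float64(82.5), np.float64(83.2))
blue (168, np.float64(79.8), np.float64(81.0), np.float64(82.9), np.float64(84.0)) (105, np.float64(74.3), np.float64(75.3), np.float64(76.4), np.float64(77.1))
yellow (138, np.float64(91.6), np.float64(93.4), np.float64(94.3), np.float64(95.2)) (87, np.float64(86.0), np.float64(86.6), np.float64(87.1), np.float64(88.4))
plain (164, np.float64(86.3), np.float64(87.8), np.float64(89.2), np.float64(90.1)) (168, np.float64(86.4), np.float64(87.9), np.float64(89.4), np.float64(90.1))
```

View pics/a3.png

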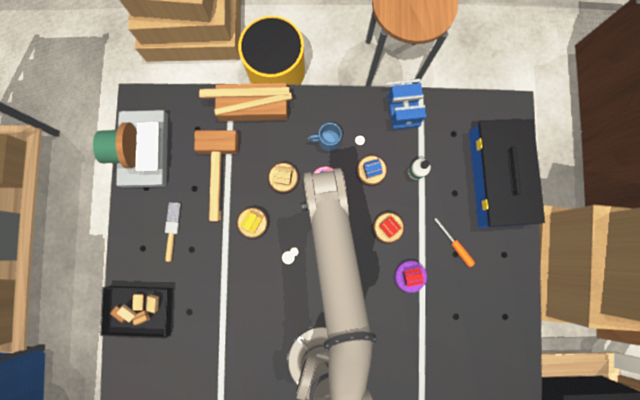

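The picture shows red (389,227), blue (372,169) and yellow (252,222) down by 6 to 7 mm. Plain (284,177) is unchanged, and everything visible is where it was.

```bash
python3 -c "
from plant import r
print(r.hand_in())"
```

```text
the job is handed in; nothing more can be done
None
```

I pushed the red, blue and yellow houses down in that order, each by about 6 to 7 mm with a measured push of under 6 N, left the plain house and everything else in place, and handed the job in; no verdict was returned.

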